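Take the box grater off its hook and stand it on the chopping board

TASK

Take the box grater off its hook on the utensil rack and set it down gently, standing upright near the middle of the chopping board, then let go of it. Leave the teal pail and the red-handled masher hanging undisturbed.

Things in the scene. Friction and masses are not known exactly. Their poses are not given: they have to be found in the camera images.
- grater: steel box grater (sizes in mm), 70 (y) x 50 (x) x 105 high, 0.15-0.3 kg, on any of 3 hooks. Origin: centre of underside, z up. Black D handle on top, z 105-163: legs' outer sides 40 apart in y, 12 deep in x; below its bar (z 155) a gap 26 wide. The hook runs through it along x, free end to the grater's -x (robot side): raise 20-38, then draw 60 to its -x. Fingers across the legs clear the hook
- board: chopping board fixed on the table: wood with a dark grey face, 180 (x) x 220 (y) x 20 mm high. Origin: centre of its underside, on the table; z up, its top at z = 20 mm.
- pail: bystander: small teal pail, 72 mm across, 148 high with its bail and pale wooden grip, hanging loose on another hook. Origin: centre of underside, z up. All hooks: 7 mm steel wire from a rail 85 mm behind (+x of) the hung thing; seat 200 mm above the table; free end 25 mm in front of the seat, turned up 14 mm. Hooks lie 120 mm apart along y; nothing on the rack is higher than 215 mm
- masher: bystander: potato masher hanging loose on another hook: red D handle 40 mm wide like the grater's, thin steel shaft, round steel plate 70 mm across at the bottom, 158 mm high over all. Origin: centre of the plate's underside, z up. Hung things face the same way as the rack (same x, y axes)
Not all that is in view belongs to the job. Leave any blue or yellow look-alike of the grater alone.

How it is judged (in metres and radians):
On the way:
1. the grater is held by the gripper, lifted off and away from where it hung (60 mm or more) (distance of grater from where it was at the start of the episode above 0.06 m and contact force between the fingers and grater above 1 N), for 0.2 s.
At the end, for the whole second after the job is handed in: the grater stands upright on its foot on the board's top, its middle within 50 mm of the middle of the board, released and at rest; the pail and the masher still hang where they were (moved less than 40 mm) (horizontal distance between grater and board below 0.05 m and z of grater in the frame of board between 0.015 and 0.026 m and angle between grater's own z axis and vertical below 0.12 rad and contact force between grater and board above 0.3 N and contact force between the fingers and grater below 0.05 N and linear speed of grater below 0.02 m/s and distance of each of pail, masher from where it was at the start of the episode below 0.04 m); the robot touches nothing.
It fails at once if the pail or the masher is disturbed (moved 40 mm or more from where it hung) (distance of any of pail, masher from where it was at the start of the episode above 0.04 m).
It fails at once if the grater is dropped (falls free, out of the fingers, at over 0.45 m/s, about 10 mm of fall) (linear speed of grater above 0.45 m/s and contact force between the fingers and grater below 0.05 N).
It also fails if it takes over 48 s, if anything falls off the work surface, if the arm or the gripper's body presses on something with over 40 N, if the wrist force passes 120 N, or if a joint passes its speed limit or range.

ROBOT

A 6-joint arm with a two-finger parallel gripper is mounted at the origin on the work surface. World frame = base frame: x ahead of the robot, y to its left, z up, the work surface at z = 0. Lengths are in m, angles in degrees, forces in N, time in s.
With the tool pointing down it reaches from about 0.375 to 0.9 m from the base axis. Payload 3.1 kg.
Tool frame: the origin (TCP) lies at the very end of the fingers, on their centre line; the grasp point (between the pads) lies 19 mm behind it (grasp_offset is the distance from the TCP to the grasp point, in m); z points along the fingers, y is the direction in which the jaws open and shut (so a half turn about z gives the same grasp; the last joint's range is limited). The gripper opens to 87 mm and grips with 3 to 60 N. Pads are 19 mm wide; open, the fingers measure 117 mm over their backs; the gripper's body (75 mm by 190 mm) begins 51 mm behind the grasp point.
Start: joints at [61.851, 30.224, 82.088, -0, 67.689, -10.227], TCP at [0.192, 0.595, 0.223] pointing down, gripper open.
Joint ranges: [-176.69, 176.69], [-43.24, 126.21], [12.49, 139.97], [-82, 262], [0, 151.66], [-163.58, 163.58]. Speed limits (degrees/s): [159.86, 159.86, 180, 180, 180, 180].

INTERFACE

Orientations are given as a 3x3 rotation matrix whose columns are the frame's x, y, z axes.
In Python, from rig import * gives the robot as it stands. The module is installed in compiled form; this text tells all that it offers.
- The arm moves only by the tool play_rows, never from a script. Its argument "plan" is a list that holds one entry, the list of rows, each a list of 7 numbers: the shift along the world's x, y, z each as a share of 5 cm, from -1 to 1, then the turn, a rotation vector about the world's x, y, z each as a share of pi rad, from -1 to 1, then the gripper's target within -1 to 1 (fully open at 1, half-way at 0, shut at -1). A call has 1 to 12 rows; each row shifts and turns the commanded pose from where the row before left it; what a row does not reach is not made up. A row lasts 1/10 s, in which the tool goes at most 50 mm and 8.59 degrees, less where a joint would pass 70% of its speed; a pose out of reach is approached as far as the arm can. A call with a number of a shift or a turn outside -1 to 1 is refused whole. A call with a gripper value outside its range is refused whole. The fingers move at their own pace and stop on an object; the grip force is fixed at half the most. Time passes only in rows, so rows that do not move let the fingers close. It gives the time, the measured TCP pose, the force and the opening at its end, in the units of the state.
- read_state(): the state, without advancing time (a new reading comes with each control period).
- capture(name): name is "scene" or "side" or "wrist"; returns the picture (480x640x3 uint8, red, green, blue); there is no depth.
- camera_params(name): a dict with "intrinsics" (3x3 intrinsics, pixels), "R" (3x3) and "t" (3): a world point X has camera coordinates R X + t; the wrist camera has in their place "mount" (4x4, takes a point from camera to tool coordinates, whose origin is the TCP and whose axes are the flange's). Camera axes: x right, y down, z forward; pixel columns grow to the right and rows downward; lengths in m; the calibration is good to about 2 mm. A picture is of the moment at which its call begins: read the wrist's pose just before it. camera_params takes no time and is no camera call.
- hand_in(): hands the job in, once; it reports no verdict.
The state is a dict: "time_s": time; "joint_positions": joint angles; "qvel": joint speeds; "tau": joint torques, N m; "position": TCP position; "tcp_rot": TCP orientation; "force": force on the tool from outside, world axes, zero at the start; "moment": the same for the moment, N m; "opening": opening from 0.0 (shut) to 1.0 (fully open).
Only numpy, scipy, OpenCV 4.12 (cv2) and the standard library are available. Lean on these libraries where they do the work, as an engineer would, in place of code of your own. Each camera call takes 0.05 s, during which the arm holds its last target. There are 200 camera calls.

## Working session

There is one attempt and no reset: what is moved stays moved. The work goes in short steps, Python scripts to look and compute and a tool call to move; the robot and the scene stay as the last step left them, time stands still between calls to the robot, and variables do not carry over. Pictures are saved under pics/ and viewed, about 8 in all and at most 12, crops included, and the job is handed in when it is done.

Besides the shell and the picture viewer there is one more tool, called as name(argument=value, ...), one argument or row to a line, values as JSON. play_rows: Moves the arm, as the interface text tells. Its arguments: {"type":"object","properties":{"plan":{"type":"array"}},"required":["plan"]}

```bash
mkdir -p pics; python3 - <<'E'
from rig import *
import cv2, numpy as np
for n in("scene","side"):
    cv2.imwrite(f"pics/{n}0.png",capture(n)[:,:,::-1]); p=camera_params(n); R=np.array(p["R"]);print(n,np.round(p["intrinsics"],1).tolist(),np.round(-R.T@p["t"],3),np.round(R,3).tolist())
s=read_state();print(s["time_s"],s["position"],np.round(s["tcp_rot"],3).tolist(),s["opening"])
E
```

```text
scene [[547.5, 0.0, 318.2], [0.0, 547.5, 247.4], [0.0, 0.0, 1.0]] [0.992 0.24  0.928] [[-0.44, 0.898, -0.016], [0.729, 0.347, -0.59], [-0.525, -0.271, -0.807]]
side [[585.7, 0.0, 318.2], [0.0, 585.7, 243.0], [0.0, 0.0, 1.0]] [ 0.022 -0.853  0.705] [[0.891, -0.455, 0.003], [-0.255, -0.503, -0.826], [0.377, 0.735, -0.564]]
0.1 [0.19202247 0.59409862 0.22167812] [[-0.951, 0.308, -0.001], [0.308, 0.951, -0.002], [0.0, -0.002, -1.0]] 1.0008287064024735
```

View pics/scene0.png

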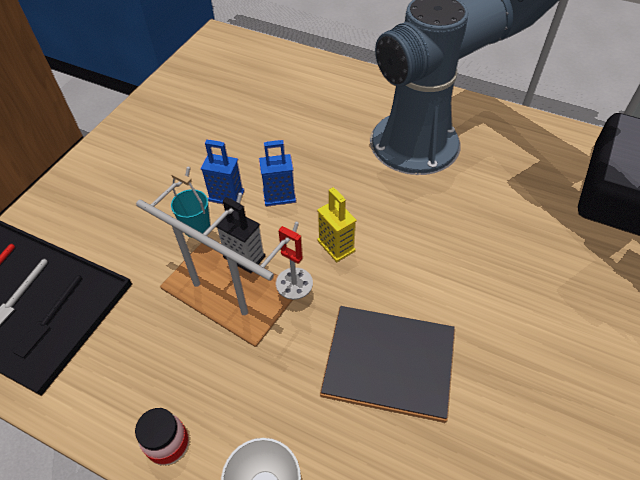

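View pics/side0.png

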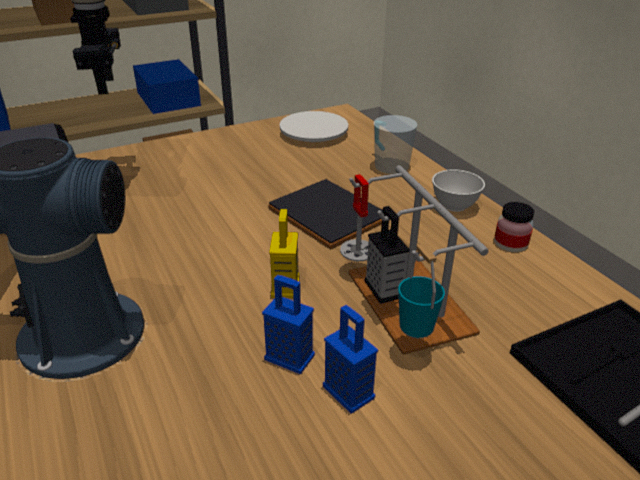

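The grater (steel with a black handle) hangs on the middle hook. In the scene image its handle is near (235,208) and in the side image near (389,215). The pail and masher hang on either side of it, and the board's corners are clear in the scene image. I'll make enlarged crops for precise pixels.

```bash
cat > h.py <<'E'
import numpy as np, cv2
from rig import *
def cam(n):
    p=camera_params(n); return np.array(p["intrinsics"]),np.array(p["R"]),np.array(p["t"])
def ray(n,uv):
    K,R,t=cam(n); d=R.T@np.linalg.inv(K)@[*uv,1]; return -R.T@t,d
def atz(n,uv,z):
    c,d=ray(n,uv); return c+d*(z-c[2])/d[2]
def tri(a,b):
    P=[];
    for n in("scene","side"):
        K,R,t=cam(n);P.append(K@np.c_[R,t])
    X=cv2.triangulatePoints(P[0],P[1],np.array(a,float),np.array(b,float));return (X[:3]/X[3]).ravel()
def proj(n,X):
    K,R,t=cam(n);q=K@(R@np.array(X)+t);return q[:2]/q[2]
E
python3 - <<'E'
from h import *
for uv in [(341,308),(454,325),(447,414),(322,394)]: print(atz("scene",uv,.02).round(4))
a=cv2.imread("pics/scene0.png")[165:305,130:320]; b=cv2.imread("pics/side0.png")[160:300,335:495]
a=cv2.resize(a,None,fx=4,fy=4,interpolation=cv2.INTER_CUBIC)
b=cv2.resize(b,None,fx=4,fy=4,interpolation=cv2.INTER_CUBIC)
cv2.imwrite("pics/a.png",a);cv2.imwrite("pics/b.png",b)
print(tri((140,204),(482,247)),tri((270,274),(400,171)))
print(tri((235,204),(389,211)))
E
```

```text
[0.5115 0.037  0.02  ]
[0.4538 0.2408 0.02  ]
[0.6196 0.2819 0.02  ]
[0.6794 0.0784 0.02  ]
[ 0.57107909 -0.3238498   0.20554524] [ 0.60171782 -0.05171859  0.20075587]
[ 0.50127306 -0.17377268  0.20646269]
```

View pics/a.png

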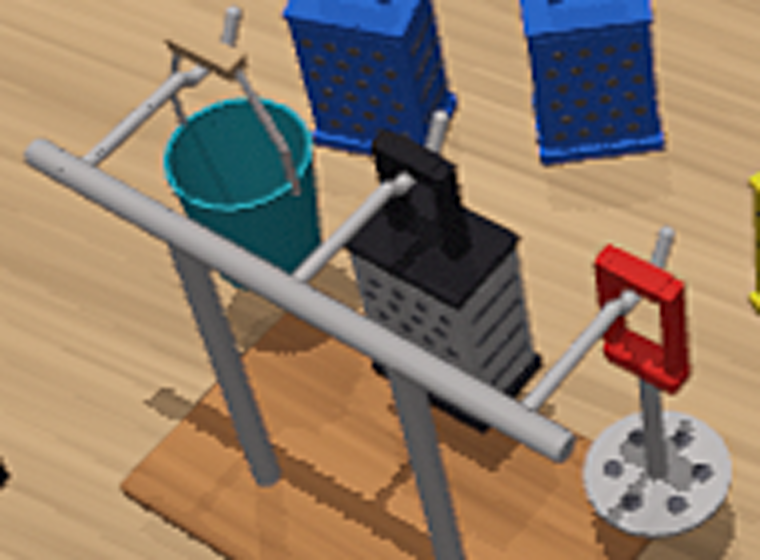

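View pics/b.png

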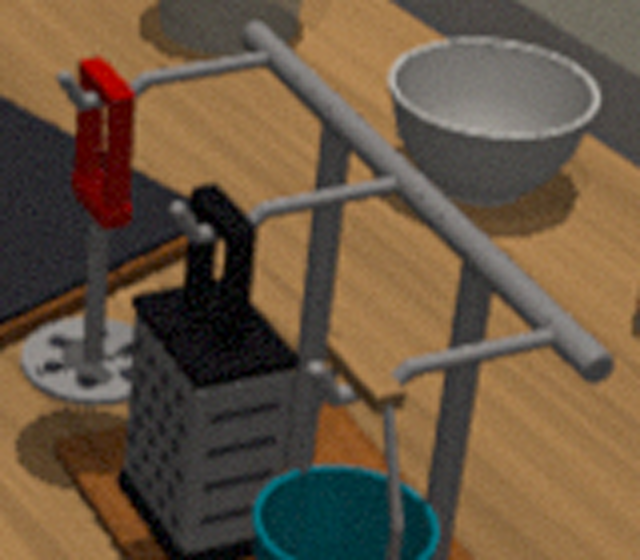

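```bash
python3 - <<'E'
from h import *
from scipy.optimize import least_squares
A=lambda u,v:(130+u/4-.4,165+v/4-.4); B=lambda u,v:(335+u/4-.4,160+v/4-.4)
x,y=.025,.035
obs=[("scene",A(350,245),(x,-y,.105)),("scene",A(460,303),(x,y,.105)),("scene",A(520,240),(-x,y,.105)),
("side",B(135,298),(-x,y,.105)),("side",B(190,382),(-x,-y,.105)),("side",B(298,362),(x,-y,.105)),
("scene",A(416,158),(0,0,.163)),("side",B(222,205),(0,0,.163))]
def P(p,X):
    c,s=np.cos(p[3]),np.sin(p[3]);return np.array([p[0]+c*X[0]-s*X[1],p[1]+s*X[0]+c*X[1],p[2]+X[2]])
f=lambda p:np.concatenate([proj(n,P(p,X))-uv for n,uv,X in obs])
r=least_squares(f,[.5,-.17,.045,-.11]);print(r.x,np.degrees(r.x[3]));print(r.fun.reshape(-1,2).round(1))
# masher handle, pail grip
print("masher",tri(A(645,268),B(105,78)),"pail",tri(A(205,60),B(365,372)))
c=np.mean([atz("scene",uv,.02) for uv in [(341,308),(454,325),(447,414),(322,394)]],0);print(c)
E
```

```text
[ 0.50167449 -0.17643834  0.04301791 -0.16317002] -9.348953221469207
[[-2.4 -1. ]
 [-0.5  2. ]
 [ 2.2 -0.3]
 [-1.9 -1.2]
 [ 0.1  0.2]
 [ 1.  -0.1]
 [ 0.2 -0.3]
 [ 0.1  1.1]]
masher [ 0.51484558 -0.05790481  0.20724222] pail [ 0.48987348 -0.29468201  0.20264841]
[0.56606323 0.15950166 0.02      ]
```

play_rows(
  plan=[
    [[0.43,-0.57,0.17,0,0,0.0054,1],[0.43,-0.57,0.17,0,0,0.0054,1],[0.43,-0.57,0.17,0,0,0.0054,1],[0.43,-0.57,0.17,0,0,0.0054,1],[0.43,-0.57,0.17,0,0,0.0054,1],[0.43,-0.57,0.17,0,0,0.0054,1],[0.43,-0.57,0.17,0,0,0.0054,1],[0.43,-0.57,0.17,0,0,0.0054,1],[0.43,-0.57,0.17,0,0,0.0054,1],[0.43,-0.57,0.17,0,0,0.0054,1],[0.43,-0.57,0.17,0,0,0.0054,1],[0.43,-0.57,0.17,0,0,0.0054,1]],
  ],
)

```text
time_s: 1.3
position: [0.4506, 0.2513, 0.3245]
tcp_rot: [[-0.994, 0.108, -0.001], [0.108, 0.994, -0.0], [0.001, -0.0, -1.0]]
force: [0.5, -0.3, 0.5]
opening: 1.0
```

play_rows(
  plan=[
    [[0.05,-0.71,0,0,0,0,1],[0.05,-0.71,0,0,0,0,1],[0.05,-0.71,0,0,0,0,1],[0.05,-0.71,0,0,0,0,1],[0.05,-0.71,0,0,0,0,1],[0.05,-0.71,0,0,0,0,1],[0.05,-0.71,0,0,0,0,1],[0.05,-0.71,0,0,0,0,1],[0.05,-0.71,0,0,0,0,1],[0.05,-0.71,0,0,0,0,1],[0.05,-0.71,0,0,0,0,1],[0,0,0,0,0,0,1]],
  ],
)

```text
time_s: 2.5
position: [0.4783, -0.1419, 0.3242]
tcp_rot: [[-0.994, 0.114, 0.0], [0.114, 0.994, -0.002], [-0.001, -0.002, -1.0]]
force: [0.1, 0.5, 0.1]
opening: 0.999
```

```bash
python3 - <<'E'
from h import *
s=read_state();print(s["time_s"],s["position"],np.round(s["tcp_rot"],4).tolist(),s["opening"],s["joint_positions"])
p=camera_params("wrist");print(np.round(p["mount"],4).tolist(),np.round(p["intrinsics"],1).tolist())
cv2.imwrite("pics/w1.png",capture("wrist")[:,:,::-1])
for uv in[(335,193),(217,146),(275,146)]:print(atz("scene",uv,.163))
E
```

```text
2.5 [ 0.47831954 -0.14194242  0.3241705 ] [[-0.9935, 0.1136, 0.0003], [0.1136, 0.9935, -0.002], [-0.0005, -0.0019, -1.0]] 0.9988919985364967 [-2.93258895e+01  1.37597657e+01  9.19164236e+01 -9.40466651e-02
  7.42516445e+01 -1.12776412e+02]
[[-0.0004, -0.9652, -0.2614, 0.0722], [1.0, -0.0005, 0.0003, -0.0001], [-0.0004, -0.2614, 0.9652, -0.1624], [0.0, 0.0, 0.0, 1.0]] [[400.5, 0.0, 320.2], [0.0, 400.5, 250.2], [0.0, 0.0, 1.0]]
[ 0.36867984 -0.04388144  0.163     ]
[ 0.35573482 -0.31175054  0.163     ]
[ 0.30604982 -0.20600725  0.163     ]
```

View pics/w1.png

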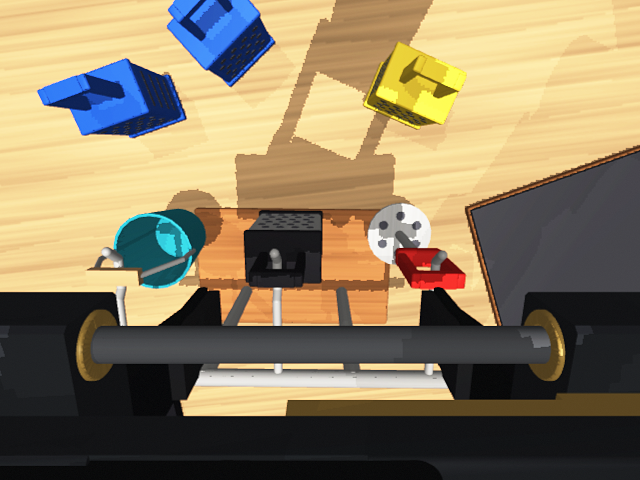

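```bash
cat >> h.py <<'E'
def wproj(X,s):
    p=camera_params("wrist");M=np.array(p["mount"]);T=np.eye(4);T[:3,:3]=s["tcp_rot"];T[:3,3]=s["position"]
    q=np.array(p["intrinsics"])@(np.linalg.inv(T@M)@[*X,1])[:3];return q[:2]/q[2]
E
python3 - <<'E'
from h import *
s=read_state()
a=np.radians(-6.4);c,sn=np.cos(a),np.sin(a)
W=lambda x,y,z:(.502+c*x-sn*y,-.1765+sn*x+c*y,.044+z)
im=cv2.imread("pics/w1.png")
def quad(x,y,z,col):
    q=np.array([wproj(W(i*x,j*y,z),s) for i,j in((1,1),(1,-1),(-1,-1),(-1,1))]);print(q.round(0).tolist())
    cv2.polylines(big,[((q-[200,180])*5).astype(int)],True,col,1)
big=cv2.resize(im[180:300,200:350],None,fx=5,fy=5,interpolation=cv2.INTER_CUBIC)
big=np.clip(big.astype(float)*1.6+30,0,255).astype(np.uint8)
quad(.006,.02,.163,(0,255,0));quad(.025,.035,.105,(0,255,255));quad(.025,.035,0,(255,0,255))
cv2.imwrite("pics/w1b.png",big)
E
```

```text
[[301.0, 291.0], [247.0, 291.0], [247.0, 275.0], [301.0, 275.0]]
[[321.0, 287.0], [243.0, 287.0], [240.0, 233.0], [321.0, 233.0]]
[[321.0, 255.0], [260.0, 255.0], [258.0, 212.0], [321.0, 212.0]]
```

View pics/w1b.png

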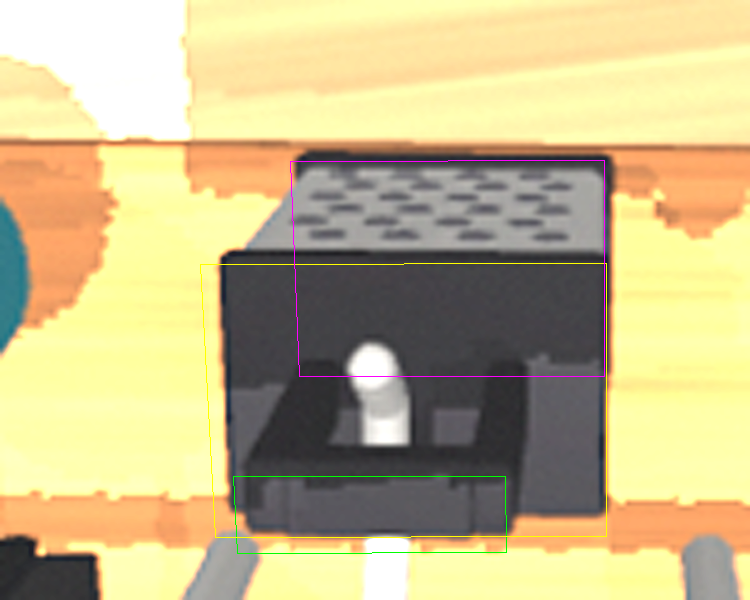

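play_rows(
  plan=[
    [[0.22,-0.33,0,0,0,0,1],[0.22,-0.34,0,0,0,0,1],[0,0,-0.4,0,0,0,1],[0,0,-0.4,0,0,0,1],[0,0,-0.4,0,0,0,1],[0,0,-0.4,0,0,0,1],[0,0,-0.2,0,0,0,1],[0,0,0,0,0,0,1]],
  ],
)

```text
time_s: 3.35
position: [0.4987, -0.1698, 0.2332]
tcp_rot: [[-0.994, 0.108, -0.003], [0.108, 0.994, 0.002], [0.004, 0.002, -1.0]]
force: [0.0, 0.3, 0.9]
opening: 1.002
```

play_rows(
  plan=[
    [[0.03,-0.12,0,0,0,0,1],[0,0,-0.25,0,0,0,1],[0,0,-0.25,0,0,0,1],[0,0,-0.25,0,0,0,1],[0,0,-0.25,0,0,0,1],[0,0,-0.25,0,0,0,1],[0,0,-0.23,0,0,0,1],[0,0,0,0,0,0,1],[0,0,0,0,0,0,1]],
  ],
)

```text
time_s: 4.25
position: [0.5017, -0.1777, 0.161]
tcp_rot: [[-0.994, 0.109, 0.001], [0.109, 0.994, -0.001], [-0.001, -0.0, -1.0]]
force: [0.2, 0.7, -1.0]
opening: 1.001
```

```bash
python3 - <<'E'
from h import *
s=read_state();print(s["position"],s["force"])
a=capture("side")[130:290,310:510];b=capture("scene")[140:300,140:340]
im=np.hstack([cv2.resize(x,None,fx=2,fy=3,interpolation=cv2.INTER_CUBIC) if 0 else cv2.resize(x,(400,320),interpolation=cv2.INTER_CUBIC) for x in(a,b)])
cv2.imwrite("pics/g1.png",im[:,:,::-1])
E
```

```text
[ 0.50172938 -0.17768745  0.16099679] [ 0.24714867  0.7249152  -1.02865695]
```

View pics/g1.png

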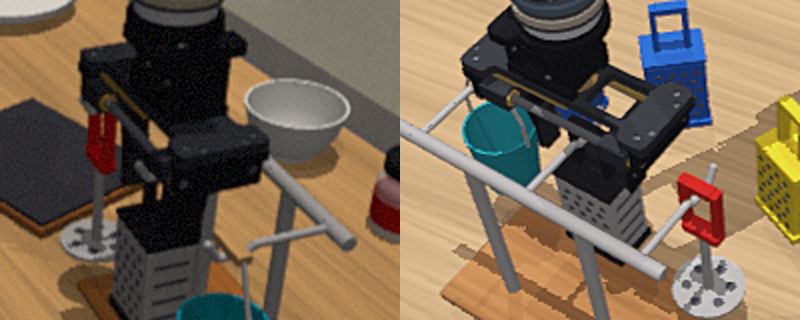

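The fingers straddle the handle and nothing touches the neighbours, so I'm closing the gripper.

play_rows(
  plan=[
    [[-0.02,0.03,0,0,0,0,0],[0,0,0,0,0,0,-0.3],[0,0,0,0,0,0,-1],[0,0,0,0,0,0,-1],[0,0,0,0,0,0,-1],[0,0,0,0,0,0,-1],[0,0,0,0,0,0,-1],[0,0,0,0,0,0,-1]],
  ],
)

```text
time_s: 5.15
position: [0.5004, -0.176, 0.1605]
tcp_rot: [[-0.994, 0.109, 0.0], [0.109, 0.994, -0.0], [-0.0, -0.0, -1.0]]
force: [0.5, -0.7, 0.1]
opening: 0.456
```

play_rows(
  plan=[
    [[0,0,0.12,0,0,0,-1],[0,0,0.12,0,0,0,-1],[0,0,0.12,0,0,0,-1],[0,0,0.12,0,0,0,-1],[0,0,0.1,0,0,0,-1],[0,0,0,0,0,0,-1],[0,0,0,0,0,0,-1]],
  ],
)

```text
time_s: 5.85
position: [0.5003, -0.1758, 0.1897]
tcp_rot: [[-0.994, 0.109, 0.0], [0.109, 0.994, -0.0], [-0.0, -0.0, -1.0]]
force: [-0.3, 0.2, -2.4]
opening: 0.458
```

play_rows(
  plan=[
    [[-0.2,0.022,0,0,0,0,-1],[-0.2,0.022,0,0,0,0,-1],[-0.2,0.022,0,0,0,0,-1],[-0.2,0.022,0,0,0,0,-1],[-0.2,0.022,0,0,0,0,-1],[-0.2,0.022,0,0,0,0,-1],[-0.14,0.015,0,0,0,0,-1],[0,0,0,0,0,0,-1],[0,0,0,0,0,0,-1]],
  ],
)

```text
time_s: 6.75
position: [0.4336, -0.1688, 0.1898]
tcp_rot: [[-0.994, 0.109, 0.001], [0.109, 0.994, -0.001], [-0.001, -0.0, -1.0]]
force: [0.1, 0.2, -1.4]
opening: 0.459
```

```bash
python3 - <<'E'
from h import *
a=capture("side")[130:330,260:510];b=capture("scene")[120:320,130:380]
im=np.hstack([cv2.resize(x,(400,320),interpolation=cv2.INTER_CUBIC) for x in(a,b)])
cv2.imwrite("pics/g2.png",im[:,:,::-1])
E
```

```text
(no output)
```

View pics/g2.png

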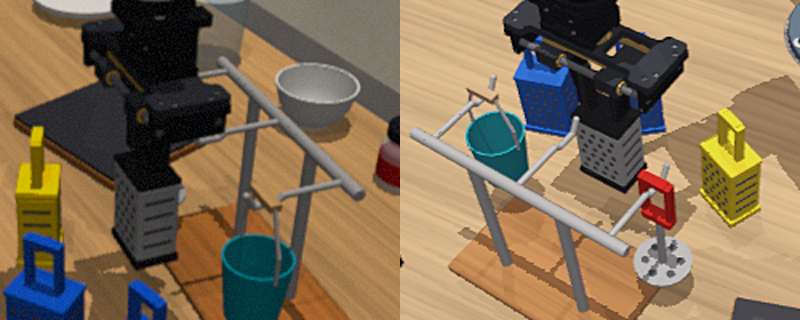

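The grater is off the hook and held upright, and the bystanders still hang in place. Next I'll raise it and carry it to the board.

play_rows(
  plan=[
    [[0,0,0.2,0,0,0,-1],[0,0,0.4,0,0,0,-1],[0,0,0.6,0,0,0,-1],[0,0,0.6,0,0,0,-1],[0,0,0.6,0,0,0,-1],[0,0,0.6,0,0,0,-1],[0,0,0.3,0,0,0,-1],[0,0,0.1,0,0,0,-1],[0,0,0,0,0,0,-1]],
  ],
)

```text
time_s: 7.75
position: [0.4335, -0.1685, 0.3603]
tcp_rot: [[-0.994, 0.109, 0.001], [0.109, 0.994, -0.001], [-0.001, -0.001, -1.0]]
force: [0.0, 0.6, -3.0]
opening: 0.46
```

play_rows(
  plan=[
    [[0.1,0.2,0,0,0,0,-1],[0.2,0.5,0,0,0,0,-1],[0.27,0.68,0,0,0,0,-1],[0.27,0.68,0,0,0,0,-1],[0.27,0.68,0,0,0,0,-1],[0.27,0.68,0,0,0,0,-1],[0.27,0.68,0,0,0,0,-1],[0.27,0.68,0,0,0,0,-1],[0.27,0.68,0,0,0,0,-1],[0.27,0.68,0,0,0,0,-1],[0.18,0.43,0,0,0,0,-1],[0,0,0,0,0,0,-1]],
  ],
)

```text
time_s: 8.95
position: [0.5652, 0.1638, 0.3573]
tcp_rot: [[-0.994, 0.105, -0.003], [0.105, 0.994, 0.002], [0.003, 0.001, -1.0]]
force: [-0.9, -1.0, -2.0]
opening: 0.456
```

play_rows(
  plan=[
    [[0,-0.05,-0.2,0,0,0,-1],[0,0,-0.5,0,0,0,-1],[0,0,-0.6,0,0,0,-1],[0,0,-0.6,0,0,0,-1],[0,0,-0.6,0,0,0,-1],[0,0,-0.6,0,0,0,-1],[0,0,-0.5,0,0,0,-1],[0,0,-0.3,0,0,0,-1],[0,0,-0.1,0,0,0,-1],[0,0,0,0,0,0,-1],[0,0,0,0,0,0,-1],[0,0,0,0,0,0,-1]],
  ],
)

```text
time_s: 10.15
position: [0.566, 0.1573, 0.1607]
tcp_rot: [[-0.994, 0.109, 0.002], [0.109, 0.994, 0.0], [-0.002, 0.0, -1.0]]
force: [-0.6, -0.4, -1.7]
opening: 0.454
```

```bash
python3 - <<'E'
from h import *
s=read_state();print(s["position"],s["force"])
a=capture("side")[110:270,230:430];b=capture("scene")[240:440,280:480]
im=np.hstack([cv2.resize(a,(500,400),interpolation=cv2.INTER_CUBIC),cv2.resize(b,(300,300),interpolation=cv2.INTER_CUBIC).copy() if 0 else cv2.resize(b,(300,400),interpolation=cv2.INTER_CUBIC)])
im=np.clip(im*1.5+20,0,255).astype(np.uint8)
cv2.imwrite("pics/g3.png",im[:,:,::-1])
E
```

```text
[0.56603444 0.1573471  0.16066554] [-0.60296097 -0.40898807 -1.65254935]
```

View pics/g3.png

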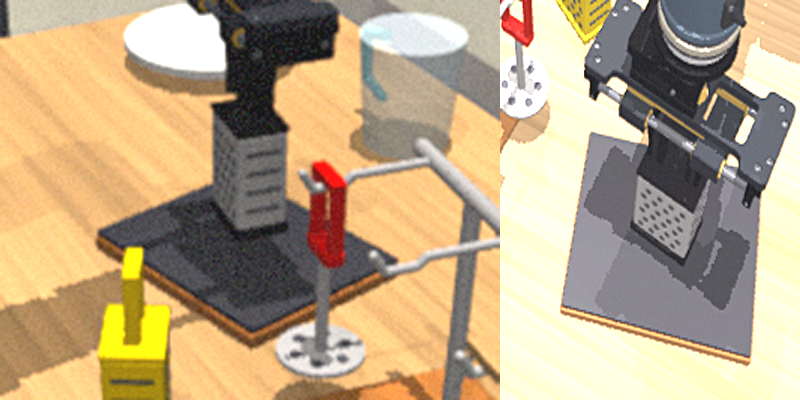

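The grater hangs upright over the middle of the board, about 24 mm above it. I'll lower it slowly from here.

play_rows(
  plan=[
    [[0,0,-0.1,0,0,0,-1],[0,0,-0.1,0,0,0,-1],[0,0,-0.1,0,0,0,-1],[0,0,-0.08,0,0,0,-1],[0,0,0,0,0,0,-1],[0,0,0,0,0,0,-1]],
  ],
)

```text
time_s: 10.85
position: [0.5653, 0.1575, 0.1403]
tcp_rot: [[-0.994, 0.109, -0.0], [0.109, 0.994, -0.0], [0.0, -0.0, -1.0]]
force: [-0.4, 0.5, -2.0]
opening: 0.458
```

play_rows(
  plan=[
    [[0,0,-0.02,0,0,0,-1],[0,0,0,0,0,0,-1],[0,0,-0.02,0,0,0,-1],[0,0,0,0,0,0,-1],[0,0,0,0,0,0,-1]],
  ],
)

```text
time_s: 11.35
position: [0.5653, 0.1575, 0.1386]
tcp_rot: [[-0.994, 0.109, 0.0], [0.109, 0.994, -0.0], [-0.0, 0.0, -1.0]]
force: [-0.2, -0.9, -1.9]
opening: 0.459
```

play_rows(
  plan=[
    [[0,0,-0.02,0,0,0,-1],[0,0,0,0,0,0,-1],[0,0,0,0,0,0,-1]],
  ],
)

```text
time_s: 11.65
position: [0.5653, 0.1575, 0.1375]
tcp_rot: [[-0.994, 0.109, -0.0], [0.109, 0.994, -0.0], [0.0, -0.0, -1.0]]
force: [-0.7, -0.1, -1.8]
opening: 0.455
```

play_rows(
  plan=[
    [[0,0,-0.02,0,0,0,-1],[0,0,0,0,0,0,-1],[0,0,0,0,0,0,-1]],
  ],
)

```text
time_s: 11.95
position: [0.5652, 0.1575, 0.1365]
tcp_rot: [[-0.994, 0.109, -0.0], [0.109, 0.994, 0.0], [0.0, 0.0, -1.0]]
force: [-0.3, 0.2, -2.1]
opening: 0.46
```

play_rows(
  plan=[
    [[0,0,-0.02,0,0,0,-1],[0,0,0,0,0,0,-1],[0,0,0,0,0,0,-1]],
  ],
)

```text
time_s: 12.25
position: [0.5655, 0.1576, 0.1357]
tcp_rot: [[-0.994, 0.109, 0.001], [0.109, 0.994, 0.0], [-0.001, 0.0, -1.0]]
force: [-0.6, 0.5, -0.1]
opening: 0.459
```

play_rows(
  plan=[
    [[0,0,-0.02,0,0,0,-1],[0,0,0,0,0,0,-1],[0,0,0,0,0,0,-1]],
  ],
)

```text
time_s: 12.55
position: [0.5656, 0.1576, 0.1357]
tcp_rot: [[-0.994, 0.109, 0.001], [0.109, 0.994, 0.0], [-0.001, 0.0, -1.0]]
force: [-1.6, 1.2, 5.0]
opening: 0.455
```

Contact: the force went from -2 to +5 N and the downward travel stopped. I'll release, then rise straight up.

play_rows(
  plan=[
    [[0,0,0,0,0,0,0],[0,0,0,0,0,0,0.5],[0,0,0,0,0,0,1],[0,0,0,0,0,0,1],[0,0,0,0,0,0,1],[0,0,0,0,0,0,1],[0,0,0,0,0,0,1]],
  ],
)

```text
time_s: 13.25
position: [0.5652, 0.1575, 0.1345]
tcp_rot: [[-0.994, 0.109, -0.0], [0.109, 0.994, -0.0], [0.0, -0.0, -1.0]]
force: [-0.3, -0.7, 0.5]
opening: 0.946
```

play_rows(
  plan=[
    [[0,0,0.15,0,0,0,1],[0,0,0.3,0,0,0,1],[0,0,0.5,0,0,0,1],[0,0,0.5,0,0,0,1],[0,0,0.5,0,0,0,1],[0,0,0.5,0,0,0,1],[0,0,0.5,0,0,0,1],[0,0,0.2,0,0,0,1],[0,0,0,0,0,0,1],[0,0,0,0,0,0,1]],
  ],
)

```text
time_s: 14.25
position: [0.5646, 0.1574, 0.2912]
tcp_rot: [[-0.994, 0.109, -0.002], [0.109, 0.994, -0.0], [0.001, -0.0, -1.0]]
force: [-0.4, 0.5, -0.4]
opening: 0.998
```

```bash
python3 - <<'E'
from h import *
s=read_state();print(s["time_s"],s["position"],s["force"],s["opening"])
a=capture("side")[130:350,230:490];b=capture("scene")[130:440,130:480]
im=np.hstack([cv2.resize(a,(400,340),interpolation=cv2.INTER_CUBIC),cv2.resize(b,(400,340),interpolation=cv2.INTER_CUBIC)])
im=np.clip(im*1.4+15,0,255).astype(np.uint8)
cv2.imwrite("pics/g4.png",im[:,:,::-1])
E
```

```text
14.25 [0.56462077 0.15742837 0.29123277] [-0.38610598  0.53356633 -0.3873242 ] 0.9979825852937819
```

View pics/g4.png

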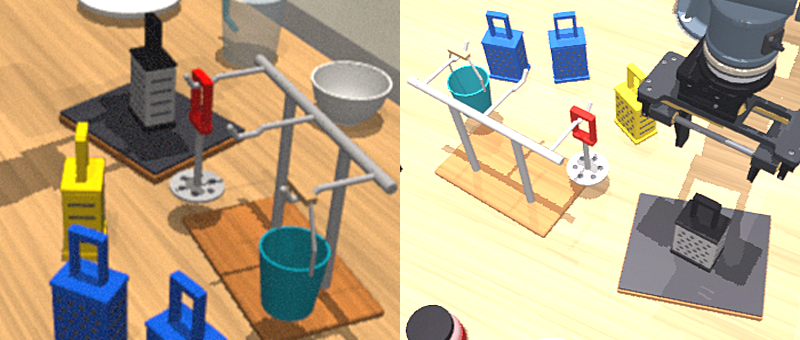

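The grater stands upright near the middle of the board. It is released, the gripper is clear above it, and the pail and masher still hang as before.

```bash
python3 -c "
from rig import *
print(hand_in())"
```

```text
the job is handed in; nothing more can be done
None
```

I took the grater off the middle hook, carried it over to the board, set it down and let go, then handed the job in at about 14 s of robot time. The hand-in reports no verdict.

- **Grip and lift:** I gripped the handle across its legs, raised it 29 mm and drew it 67 mm clear of the hook. The gripper opening held at about 40 mm, the handle's width, all the way to the board.
- **Set-down:** I lowered it in 1 mm steps until it touched. The force went from -2 to +5 N, which fits a gentle contact.
- **Final pictures:** The grater stands upright near the middle of the board. The gripper is fully open, with its fingertips about 0.1 m above the top of the handle. The pail and masher still hang as before, and the blue and yellow look-alikes were not touched.
- **Position:** The gripper let go about 2 mm from my estimate of the board's centre. I did not measure the grater's final position separately.
- **Disagreement:** One estimate put the grater's turn at -9.3° and the rack line gave -6.4°. I used -6.4°, and the wrist picture agreed with it. The tool also stopped about 6 mm short on one sideways move, which I corrected before gripping. No final check failed.

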